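# Set the stretcher-bar gauge to its notch

### The job

Zero the stretcher-bar gauge: take its sliding stop block by the wooden post and run it back until it meets the home stop (the full-width metal block at one end of the rail). Then slide it out along the rail until you feel its ball drop into the hidden notch, without running on to the pin at the far end, and finish while still gripping the post with the block seated in the notch. Leave the things lying around the gauge where they are.

Things in the scene. Friction and masses are not known exactly. Their poses are not given: they have to be found in the camera images.
- gauge: the stretcher-bar gauge, fixed: plywood bed 170 x 340 mm, 18 mm thick, a wooden fence along its far long edge (48 mm tall), an aluminium rail (30 mm wide, top 38 mm above the table) along its own y, 30 mm to the -x (near) side of the origin. Origin on the table near the bed's middle. A notch 50 to 110 mm from home is covered inside the rail: it cannot be seen, only felt
- home_stop (a point): top centre of the home stop, at the -y end of the rail: a full-width aluminium block 56 mm across x 30 mm along the rail, its top 56 mm above the table
- far_stop (a point): top of the far stop, at the +y end of the rail: a single upright steel pin, 12 mm thick, top 54 mm above the table
- block (a joint): place of the dark steel stop block along the rail, m: 0 touching the home stop, growing along the gauge's +y, 0.15 at the far stop. Starts 15 to 35 mm from home, on the home side of the notch. It slides with about 1 N of drag
- grip (a point): middle of the block's upright square wooden post, 85 mm above the table; axes as the gauge's. Post 18 x 18 mm, sides along the gauge's x and y, from 58 to 103 mm above the table, in the middle of the steel block (52 mm across the rail, 64 mm along it, 40 to 58 mm above the table). It can be gripped across or along the rail
- plunger (a joint): drop of the spring ball under the block, m: under 0.001 on the plain rail, about 0.0045 seated in the notch. Over the last 6 mm before its centre the notch draws the block in, with up to about 7 N; pushing the seated block on out of it takes about 10 N along the rail. A brass pin, 6 mm thick, on the block beside the post sinks with the ball
- bar: bystander: loose stretcher bar, plain wood strip 35 x 200 x 18 mm lying on the gauge's bed beside the fence; origin under its centre
- lidjar: bystander: amber glass jar with black lid, 72 mm wide, 85 mm tall; origin under its centre
- dish: bystander: stone dish, 104 mm wide, 24 mm tall; origin under its centre
- tube: bystander: metal paint tube lying flat, 34 x 108 x 22 mm; origin under its middle
- palknife: bystander: palette knife lying flat, 200 mm long along its own x
- brushjar: bystander: white jar with brushes, 80 mm wide, 110 mm tall, brushes up to about 270 mm; origin under its centre
- oil: bystander: glass bottle, 60 mm wide, 170 mm tall; origin under its centre

How it is judged:
By the outcome, as a careful person would: the job done as asked, in the order asked, and still so for the second after the job is handed in, while the arm keeps its last pose, push and grip.
It also fails if it takes over 45 s, if anything falls off the work surface, if the arm or the gripper's body presses on something with over 40 N, if the wrist force passes 120 N, or if a joint passes its speed limit or range.

### The arm

A 7-joint arm with a two-finger parallel gripper is mounted at the origin on the work surface. World frame = base frame: x ahead of the robot, y to its left, z up, the work surface at z = 0. Lengths are in mm, angles in rad, forces in N, time in s.
With the tool pointing down it reaches from about 400 to 875 mm from the base axis. Payload 6.5 kg.
Tool frame: the origin (TCP) lies on the front face of the gripper's body, between the roots of the fingers; the fingertips stand 64 mm ahead of it and the grasp point (between the pads) lies 45 mm ahead of it; z points along the fingers, y is the line along which they close (so a half turn about z gives the same grasp; the last joint's range is limited). The gripper opens to 88 mm and grips with 3 to 60 N. Pads are 18 mm wide; open, the fingers measure 123 mm over their backs; the gripper's body (75 mm by 187 mm) begins 45 mm behind the grasp point.
Start: joints at [-1.252, 0.536, -0.004, 1.538, 0.003, 1.067, -0.071], TCP at [243.986, 602.463, 302.716] pointing down, gripper open.
Joint ranges: [-2.7, 2.7], [-0.37, 2.16], [-1.27, 1.26], [0.24, 2.4], [-1.31, 4.45], [0.19, 1.91], [-2.76, 2.76]. Speed limits (rad/s): [2.39, 2.39, 3.14, 3.14, 3.14, 3.14, 3.14].

### API

Orientations are given as a unit quaternion [w, x, y, z].
In Python, from plant import state, camera, hand_in, find_in, masks_of, landmark_of gives the robot as it stands.
- The arm moves only by the shell command python3 -m jog 'ROWS' [OPENING] [FORCE]. ROWS is a JSON list of rows, 1 to 8 of them, each an object with the fields pos (a list: dx, dy, dz in a scale on which 1.0 is 400 mm), turn_vec (a list: a rotation vector rx, ry, rz in a scale on which 1.0 is pi rad); a field left out counts as zero; each row shifts and turns the commanded pose from where the row before left it, along the tool's axes as they then stand; what a row does not reach is not made up. A row lasts 1/12 s, in which the tool goes at most 41.7 mm and 0.125 rad, less where a joint would pass 70% of its speed; a pose out of reach is approached as far as the arm can. OPENING is the finger opening in mm, set as the command begins (- or left out keeps the last). The fingers move at their own pace and stop on an object; FORCE is the grip in N (left out, the last holds). Time passes only in rows, so rows that do not move let the fingers close. It prints the time, the measured TCP pose, the force, the opening and the grip force at its end. A shift or turn number past 1, either way, is cut back to 1. Input that does not fit is refused with a message, and nothing moves.
- state(): the state, without advancing time (a new reading comes with each control period).
- camera(name): name is "scene" or "top" or "wrist"; returns a dict with "image" (400x640x3 uint8, red, green, blue), "vertical_fov" (degrees; the focal length in pixels is half the picture's height over the tangent of half this angle, whatever the lens; pixels are square), "cx", "cy" (the principal point, pixels), "R" (3x3) and "t" (3): a world point X has camera coordinates R X + t; the wrist camera has in their place "mount" (4x4, takes a point from camera to tool coordinates, whose origin is the TCP and whose axes are the flange's). Camera axes: x right, y down, z forward; pixel columns grow to the right and rows downward; lengths in mm; the calibration is good to about 2 mm. The wrist camera is an equidistant fisheye: a pixel r from the principal point sees the ray r / f radians off the axis. A picture is of the moment at which its call begins: read the wrist's pose just before it. There is no depth.
- hand_in(): hands the job in; it is judged then, once.
Trained networks look in a picture, given as the dict that the camera call returned (one of the last four; its "shot" number tells which), for a name from the list of things; names that differ only in an ending like _2 or _b are one class to them, and where a whole thing is asked for, a point or a joint stands for the part that bears it (a point fixed in the world has none). Each returns a list of dicts, best first, with "score" (0 to 1); they miss things now and then, are a little off and sometimes report something else, mostly with a low value. They report only what shows in the picture. A call takes as long as a camera call.
- find_in(picture, thing): "xyz" ([x, y, z] in mm, in world coordinates, good to about 4 mm: the middle of the surface that is visible of it).
- masks_of(picture, thing): "region" (400x640 bool, what is visible of it).
- landmark_of(picture, thing): "xyz" ([x, y, z] in mm, in world coordinates, good to about 4 mm: a listed point, or the origin of a listed thing).
The state is a dict: "time_s": time; "qpos": joint angles; "joint_velocities": joint speeds; "joint_efforts": joint torques, N m; "tool_pos": TCP position; "ee_rot": TCP orientation; "wrist_force": force on the tool from outside, world axes, zero at the start; "moment": the same for the moment, N m; "opening": finger opening in mm; "gripper_force": force on a finger pad.
Only numpy, scipy, OpenCV 4.12 (cv2) and the standard library are available. Lean on these libraries where they do the work, as an engineer would, in place of code of your own. Each camera call takes 0.05 s, during which the arm holds its last target. There are 200 camera calls.

## Working session

There is one attempt and no reset: what is moved stays moved. The work goes in short steps, Python scripts to look and compute and a shell command to move; the robot and the scene stay as the last step left them, time stands still between calls to the robot, and variables do not carry over. Pictures are saved under pics/ and viewed, at most 10 in all, crops included, and the job is handed in when it is done.

```bash
mkdir -p pics; ls
python3 - <<'E'
from plant import *
import cv2,numpy as np
s=state();print(s['tool_pos'],s['ee_rot'],s['opening'],s['time_s'])
for c in ['top','scene']:
    p=camera(c);cv2.imwrite(f'pics/{c}0.png',p['image'][:,:,::-1])
    for n in ['grip','home_stop','far_stop','gauge']:
        print(c,n,[(np.round(d['xyz'],1),round(d['score'],2)) for d in landmark_of(p,n)[:2]])
    for n in ['brushjar','oil','lidjar']:
        print(c,n,[(np.round(d['xyz'],1),round(d['score'],2)) for d in landmark_of(p,n)[:1]])
E
```

```text
pics
[243.82796456 601.99807694 301.85214504] [-8.60544064e-05  1.91193608e-01  9.81551968e-01 -8.54550897e-04] 88.16493996361923 0.0
top grip [(array([530.8, -88.5,  82.7]), 0.53)]
top home_stop [(array([ 560.1, -156.3,   53.6]), 0.57)]
top far_stop [(array([471. ,  62.2,  53.2]), 0.77)]
top gauge [(array([538.3, -33.5,  -2.6]), 0.88)]
top brushjar []
top oil [(array([661.2,  93.6,  -1.4]), 0.7)]
top lidjar [(array([665. ,  94.4,   0. ]), 0.9)]
scene grip [(array([530.6, -88.9,  87. ]), 0.78)]
scene home_stop [(array([530.1, -86.8,  85.4]), 0.72), (array([ 557.4, -156.5,   53.6]), 0.58)]
scene far_stop [(array([469.9,  57.7,  52.3]), 0.8)]
scene gauge [(array([539.4, -33.5,   2.8]), 0.95)]
scene brushjar [(array([541.8, 463.8,   2.1]), 0.73)]
scene oil [(array([ 561.5, -420.4,    1.8]), 0.84)]
scene lidjar [(array([665. ,  93.8,   3. ]), 0.92)]
```

View pics/top0.png

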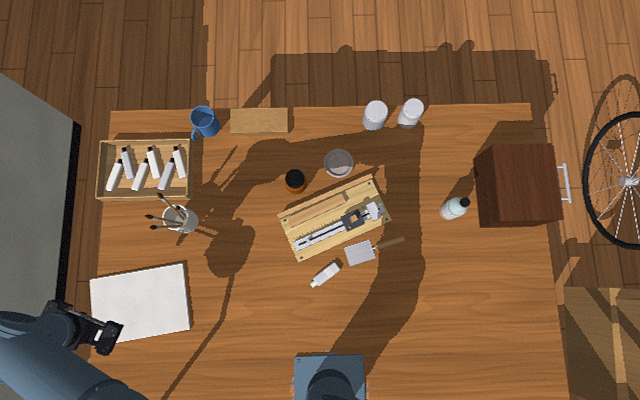

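View pics/scene0.png

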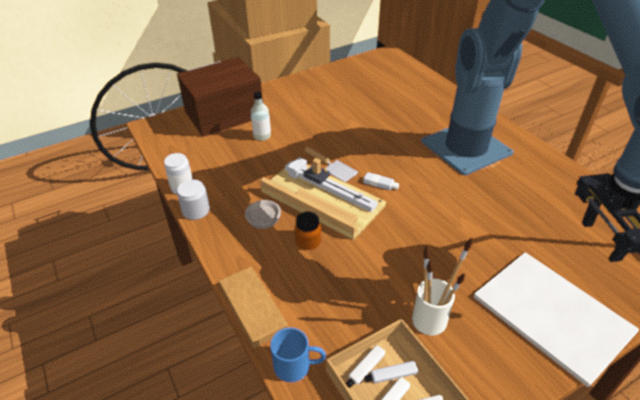

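The top view shows the gauge around pixel (335,215), with the home stop at its upper right (375,210), the block and post at (355,217), and the far pin at (297,240). The scene view agrees. The network points are consistent: home to far measures 234 mm against 235 expected, the gauge yaw is about 0.387, and the block is about 26 mm from home. I'll move above the post at the current height.

Careful with the scale: shifts go in shares of 400 mm and turns go in shares of pi rad. That gives: -28 mm is -0.07, -15 mm is -0.0375.

```bash
python3 -m jog '[{"pos":[-0.0375, -0.0375, 0]}, {"pos":[-0.07, -0.07, 0]}, {"pos":[-0.07, -0.07, 0]}, {"pos":[-0.07, -0.07, 0]}, {"pos":[-0.07, -0.07, 0]}, {"pos":[-0.07, -0.07, 0]}, {"pos":[-0.07, -0.07, 0]}, {"pos":[-0.07, -0.07, 0]}]' - 
python3 -m jog '[{"pos":[-0.07, -0.07, 0]}, {"pos":[-0.07, -0.07, 0]}, {"pos":[-0.07, -0.07, 0]}, {"pos":[-0.07, -0.07, 0]}, {"pos":[-0.07, -0.07, 0]}, {"pos":[-0.07, -0.07, 0]}, {"pos":[-0.07, -0.07, 0]}, {"pos":[-0.07, -0.07, 0]}]'
python3 -m jog '[{"pos":[-0.07, -0.07, 0]}, {"pos":[-0.07, -0.07, 0]}, {"pos":[-0.05, -0.05, 0]}, {"pos":[-0.025, -0.025, 0]}, {}]'
```

```text
time_s: 1.47
tool_pos: [360.8, 325.9, 303.0]
ee_rot: [0.0, 0.191, 0.982, 0.0]
wrist_force: [0.9, -0.1, 0.9]
opening: 88.4
gripper_force: 0.0
time_s: 2.13
tool_pos: [484.4, 34.1, 303.1]
ee_rot: [0.0, 0.191, 0.982, 0.0]
wrist_force: [0.6, -0.3, 0.2]
opening: 88.1
gripper_force: 0.0
time_s: 2.55
tool_pos: [532.1, -80.1, 303.0]
ee_rot: [0.001, 0.194, 0.981, -0.001]
wrist_force: [-0.6, 0.6, 0.0]
opening: 88.2
gripper_force: 0.0
```

```bash
cat > h.py <<'E'
from plant import *
import numpy as np,cv2
from scipy.spatial.transform import Rotation as Ro
def look(c,names,save=None):
    s=state();p=camera(c)
    if save: cv2.imwrite('pics/'+save,p['image'][:,:,::-1])
    for n in names: print(c,n,[(np.round(d['xyz'],1),round(d['score'],2)) for d in landmark_of(p,n)[:2]])
    return s,p
E
python3 - <<'E'
from h import *
s,p=look('wrist',['grip','home_stop','far_stop','plunger'],'w0.png')
print(s['qpos'])
look('top',['grip','home_stop','far_stop']);look('scene',['grip','home_stop','far_stop'])
m=masks_of(p,'plunger');print([(d['score'],np.argwhere(d['region']).mean(0)) for d in m[:2]])
E
```

```text
wrist grip [(array([532.5, -90.2,  86.1]), 0.71)]
wrist home_stop [(array([ 556.9, -154.7,   56.2]), 0.69)]
wrist far_stop [(array([468.1,  58.7,  57.7]), 0.8), (array([ 3.595e+02, -2.000e-01, -5.000e-01]), 0.69)]Traceback (most recent call last):
  File "<stdin>", line 2, in <module>
  File "h.py", line 7, in look
    for n in names: print(c,n,[(np.round(d['xyz'],1),round(d['score'],2)) for d in landmark_of(p,n)[:2]])
                                                                                   ~~~~~~~~~~~^^^^^
ValueError: it knows: bar, brushjar, dish, far_stop, gauge, grip, home_stop, lidjar, oil, palknife, tube
```

View pics/w0.png

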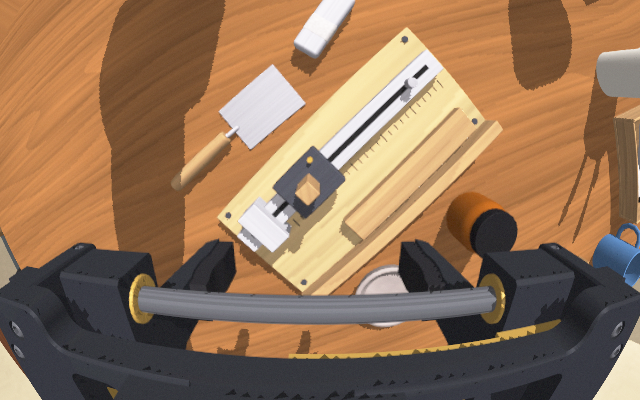

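The wrist view shows the post at (308,190), the home stop at (262,225) and the far pin at (411,82). The brass pin at (310,160) sits diagonally off the post toward the near and far sides, so a grip along the rail clears it. I'll turn the tool so its y axis lies along the rail, and descend part way.

In the tool's units: 10 mm is 0.025, 5 mm is 0.0125, -0.11 rad is -0.035.

```bash
python3 -m jog '[{"pos":[0, 0, 0.0125], "turn_vec":[0, 0, -0.035]}, {"pos":[0, 0, 0.025], "turn_vec":[0, 0, -0.035]}, {"pos":[0, 0, 0.025], "turn_vec":[0, 0, -0.035]}, {"pos":[0, 0, 0.025], "turn_vec":[0, 0, -0.035]}, {"pos":[0, 0, 0.025], "turn_vec":[0, 0, -0.035]}, {"pos":[0, 0, 0.025], "turn_vec":[0, 0, -0.035]}, {"pos":[0, 0, 0.0125], "turn_vec":[0, 0, -0.035]}, {}]'
python3 -m jog '[{}, {}]'
cat >> h.py <<'E'
NM=['grip','home_stop','far_stop']
E
python3 - <<'E'
from h import *
s,p=look('wrist',NM,'w1.png')
look('top',NM);look('scene',NM)
s=state()
R=Ro.from_quat(s['ee_rot'],scalar_first=True).as_matrix();print(s['tool_pos'],R.round(3),s['qpos'].round(2) if hasattr(s['qpos'],'round') else s['qpos'])
E
```

```text
time_s: 3.42
tool_pos: [530.4, -74.3, 241.8]
ee_rot: [-0.001, -0.195, 0.981, 0.001]
wrist_force: [-0.5, 0.6, -0.3]
opening: 87.9
gripper_force: 0.0
time_s: 3.58
tool_pos: [531.5, -75.2, 243.2]
ee_rot: [0.0, -0.19, 0.982, 0.0]
wrist_force: [-0.1, -0.1, 0.4]
opening: 87.8
gripper_force: 0.0
wrist grip [(array([531.1, -91.5,  86.2]), 0.98), (array([ 557.6, -156.9,   54.1]), 0.32)]
wrist home_stop [(array([ 557.1, -154.7,   52.7]), 0.87), (array([529.9, -88.9,  86. ]), 0.22)]
wrist far_stop [(array([466.9,  56.1,  55.3]), 0.69)]
top grip []
top home_stop []
top far_stop [(array([469.2,  59. ,  57.7]), 0.71), (array([540.6, -34.3,  -4.6]), 0.18)]
scene grip [(array([529.4, -91.6,  85.6]), 0.79), (array([ 6.676e+02,  1.007e+02, -2.000e-01]), 0.32)]
scene home_stop [(array([ 556.3, -163.2,   55.4]), 0.93), (array([ 3.61e+02, -3.50e+00,  3.00e-01]), 0.46)]
scene far_stop [(array([468.1,  56.5,  51.5]), 0.66)]
[531.33478312 -76.03306658 242.72810077] [[-0.927 -0.376 -0.   ]
 [-0.376  0.927 -0.   ]
 [ 0.    -0.    -1.   ]] [-0.05  0.42  0.14  1.9  -0.08  0.82  2.08]
```

View pics/w1.png

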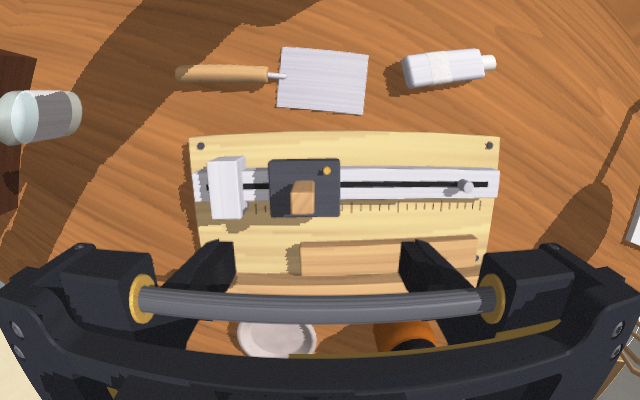

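The tool's y axis now lies along the rail: in the picture the rail runs level from (212,187) to (488,184), with the post at (302,195). I'll shift about +5.5 in x and −13 in y, then descend 110 mm to grasp height 88.

In the tool's units: 20 mm is 0.05, 12 mm is 0.03.

```bash
python3 -m jog '[{"pos":[0.0063, -0.015, 0.025]}, {"pos":[0.0075, -0.0175, 0.05]}, {"pos":[0, 0, 0.05]}, {"pos":[0, 0, 0.05]}, {"pos":[0, 0, 0.05]}, {"pos":[0, 0, 0.03]}, {"pos":[0, 0, 0.02]}, {}]'
python3 -m jog '[{}, {}, {}]'
python3 - <<'E'
from h import *
look('wrist',NM,'w2.png');look('scene',NM)
E
```

```text
time_s: 4.85
tool_pos: [530.2, -90.3, 131.1]
ee_rot: [-0.001, -0.191, 0.982, 0.0]
wrist_force: [-0.6, -0.2, 0.0]
opening: 88.0
gripper_force: 0.0
time_s: 5.1
tool_pos: [531.8, -90.3, 133.7]
ee_rot: [0.001, -0.191, 0.982, -0.0]
wrist_force: [-1.1, -0.3, 0.7]
opening: 88.3
gripper_force: 0.0
wrist grip [(array([530.1, -93.1,  86.4]), 0.69)]
wrist home_stop [(array([ 557.1, -156.6,   57.1]), 0.79)]
wrist far_stop [(array([469.9,  61.2,  56.4]), 0.89)]
scene grip [(array([529.4, -88. ,  83.4]), 0.57)]
scene home_stop [(array([ 557.5, -160.6,   55.5]), 0.68)]
scene far_stop [(array([468.3,  53.6,  53.4]), 0.81)]
```

View pics/w2.png

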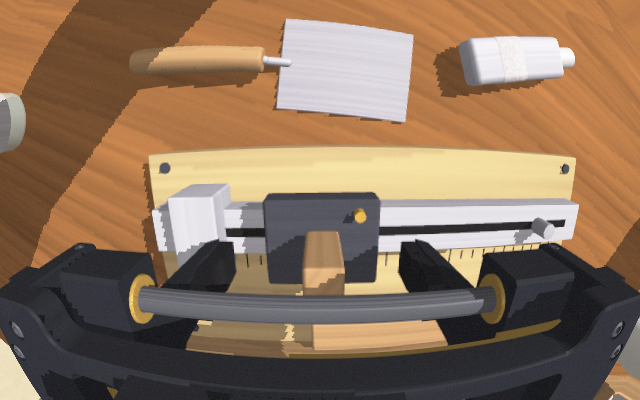

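The post (323,265) stands between the fingers (235 and 400), and the brass pin (360,215) is clear of them. I'll close.

```bash
python3 -m jog '[{}, {}, {}, {}, {}, {}, {}, {}]' 0 35
python3 -m jog '[{}, {}, {}, {}]'
```

```text
time_s: 6.17
tool_pos: [531.1, -90.1, 132.7]
ee_rot: [0.0, -0.191, 0.982, -0.0]
wrist_force: [0.6, -0.1, 0.1]
opening: 36.9
gripper_force: 0.0
time_s: 6.5
tool_pos: [531.0, -89.7, 132.7]
ee_rot: [-0.0, -0.192, 0.981, 0.0]
wrist_force: [-1.3, 1.1, 0.7]
opening: 17.8
gripper_force: 35.0
```

Gripped at 17.8 mm. Now back toward home.

In the tool's units: -4 mm is -0.01, -3 mm is -0.0075.

```bash
python3 -m jog '[{"pos":[0, -0.005, 0]}, {"pos":[0, -0.01, 0]}, {"pos":[0, -0.01, 0]}, {"pos":[0, -0.01, 0]}, {"pos":[0, -0.0075, 0]}, {"pos":[0, -0.0025, 0]}, {}]'
python3 -m jog '[{"pos":[0, -0.0025, 0]}, {"pos":[0, -0.0025, 0]}, {}]'
python3 - <<'E'
from h import *
look('wrist',NM,'w3.png')
s=state();R=Ro.from_quat(s['ee_rot'],scalar_first=True).as_matrix();print(s['wrist_force'],R.T@s['wrist_force'],s['tool_pos'])
E
```

```text
time_s: 7.08
tool_pos: [538.5, -107.6, 132.7]
ee_rot: [0.001, -0.191, 0.982, -0.001]
wrist_force: [2.4, 0.2, -2.3]
opening: 18.0
gripper_force: 35.0
time_s: 7.33
tool_pos: [538.9, -108.6, 132.7]
ee_rot: [0.0, -0.191, 0.981, -0.0]
wrist_force: [1.1, 1.6, -2.2]
opening: 17.7
gripper_force: 35.0
wrist grip [(array([ 538.9, -107.8,   85.1]), 0.6)]
wrist home_stop [(array([ 557.2, -157. ,   54.3]), 0.95)]
wrist far_stop [(array([467. ,  61.4,  54.4]), 0.91), (array([ 445.5, -166.9,   -2.1]), 0.24)]
[ 2.30385406  1.08946086 -2.66190299] [-2.54283224  0.14475797  2.66335227] [ 538.92437326 -108.66041332  132.77892711]
```

```bash
cat > f.py <<'E'
from h import *
F=[];
for i in range(1):
    s=state();R=Ro.from_quat(s['ee_rot'],scalar_first=True).as_matrix();F.append(R.T@s['wrist_force'])
p=np.array(s['tool_pos'])-[557.3,-156.5,0]
print('tool F',np.round(np.mean(F,0),1),'s~',round(float(p[:2]@[-0.376,0.927]-47),2),'grip',s['opening'],'t',s['time_s'])
E
python3 -m jog '[{"pos":[0, -0.0025, 0]}, {"pos":[0, -0.0025, 0]}, {}]' >/dev/null; python3 f.py
python3 -m jog '[{"pos":[0, -0.0025, 0]}, {}]' >/dev/null; python3 f.py
python3 -m jog '[{"pos":[0, -0.0025, 0]}, {}]' >/dev/null; python3 f.py
```

```text
tool F [-3.1  1.2  3.7] s~ 2.34 grip 17.920121343776408 t 7.7833
tool F [-4.2  1.6  3.3] s~ 1.3 grip 17.55564909797524 t 7.95
tool F [-4.7  1.2  3.2] s~ 0.24 grip 17.620713713169515 t 8.1167
```

In the tool's units: -1 mm is -0.0025.

```bash
python3 -m jog '[{"pos":[0, -0.0025, 0]}, {}]' >/dev/null; python3 f.py
python3 -m jog '[{"pos":[0, -0.0025, 0]}, {}]' >/dev/null; python3 f.py
python3 -m jog '[{"pos":[0, -0.0025, 0]}, {}]' >/dev/null; python3 f.py
```

```text
tool F [-4.5  1.1  3.5] s~ -0.77 grip 17.491952713515488 t 8.2833
tool F [-6.   2.   3.7] s~ -1.82 grip 17.88847893269134 t 8.45
tool F [-5.5  4.2  2.2] s~ -1.88 grip 17.9212274796624 t 8.6167
```

In the tool's units: -1 mm is -0.0025.

```bash
python3 -m jog '[{"pos":[0, -0.0025, 0]}, {}]' >/dev/null; python3 f.py
python3 -m jog '[{"pos":[0, -0.0025, 0]}, {}, {}]' >/dev/null; python3 f.py
python3 - <<'E'
from h import *
s,p=look('wrist',['home_stop','grip'])
cv2.imwrite('pics/w4.png',cv2.resize(p['image'][150:300,130:450,::-1],None,fx=2,fy=2))
E
```

```text
tool F [-4.   6.6 -0.8] s~ -2.01 grip 17.625304810895127 t 8.7833
tool F [-3.9  9.9 -1.2] s~ -2.13 grip 17.616696750155093 t 9.0333
wrist home_stop [(array([ 554.8, -157.5,   58.9]), 0.66)]
wrist grip [(array([ 539.7, -117.9,   84.6]), 0.56)]
```

View pics/w4.png

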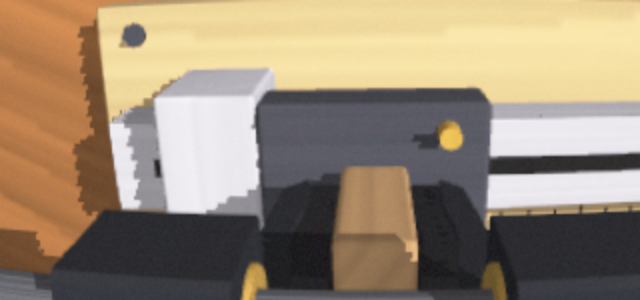

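The block's edge meets the home stop (265 px in the crop) and the force has risen to 10 N with motion stopped, so home is confirmed at s~ −2. Now out to about 40 mm, watching the lateral force.

```bash
cat >> f.py <<'E'
import sys
sys.exit(1 if F[0][1]>3 else 0)
E
python3 -m jog '[{"pos":[0, 0.005, 0]}, {"pos":[0, 0.01, 0]}, {"pos":[0, 0.0125, 0]}, {"pos":[0, 0.0125, 0]}, {"pos":[0, 0.01, 0]}, {"pos":[0, 0.005, 0]}, {}]' >/dev/null; python3 f.py && 
python3 -m jog '[{"pos":[0, 0.005, 0]}, {"pos":[0, 0.01, 0]}, {"pos":[0, 0.01, 0]}, {"pos":[0, 0.01, 0]}, {"pos":[0, 0.005, 0]}, {}]' >/dev/null; python3 f.py
```

```text
tool F [-4.7 -1.1  5.7] s~ 16.91 grip 18.01179656877359 t 9.7667
tool F [-4.3 -0.5  5.2] s~ 33.19 grip 17.331878067729566 t 10.2667
```

In the tool's units: 2 mm is 0.005, -1 mm is -0.0025.

```bash
python3 -m jog '[{"pos":[-0.0025, 0.005, 0.0025]}, {"pos":[0, 0.005, 0]}, {}]' >/dev/null; python3 f.py && 
python3 -m jog '[{"pos":[0, 0.005, 0]}, {}]' >/dev/null; python3 f.py &&
python3 -m jog '[{"pos":[0, 0.005, 0]}, {}]' >/dev/null; python3 f.py &&
python3 -m jog '[{"pos":[0, 0.005, 0]}, {}]' >/dev/null; python3 f.py &&
python3 -m jog '[{"pos":[0, 0.005, 0]}, {}]' >/dev/null; python3 f.py &&
python3 -m jog '[{"pos":[0, 0.005, 0]}, {}]' >/dev/null; python3 f.py
```

```text
tool F [ 2.4 -0.3 -8.9] s~ 36.28 grip 17.9352329359699 t 10.5167
tool F [ 1.6 -0.5 -8.9] s~ 38.26 grip 17.708734917360378 t 10.6833
tool F [ 1.4 -0.3 -8.7] s~ 40.27 grip 17.518796418394395 t 10.85
tool F [ 2.6 -0.7 -8.2] s~ 42.25 grip 17.785399367363127 t 11.0167
tool F [ 1.6 -1.  -9.2] s~ 44.25 grip 17.79044265967484 t 11.1833
tool F [ 2.3 -0.9 -9. ] s~ 46.26 grip 17.396233708303793 t 11.35
```

In the tool's units: 2 mm is 0.005, -0.6 mm is -0.0015.

```bash
python3 -m jog '[{"pos":[0.0005, 0.005, -0.0015]}, {}]' >/dev/null; python3 f.py && 
python3 -m jog '[{"pos":[0, 0.005, 0]}, {}]' >/dev/null; python3 f.py &&
python3 -m jog '[{"pos":[0, 0.005, 0]}, {}]' >/dev/null; python3 f.py &&
python3 -m jog '[{"pos":[0, 0.005, 0]}, {}]' >/dev/null; python3 f.py &&
python3 -m jog '[{"pos":[0, 0.005, 0]}, {}]' >/dev/null; python3 f.py &&
python3 -m jog '[{"pos":[0, 0.005, 0]}, {}]' >/dev/null; python3 f.py &&
python3 -m jog '[{"pos":[0, 0.005, 0]}, {}]' >/dev/null; python3 f.py &&
python3 -m jog '[{"pos":[0, 0.005, 0]}, {}]' >/dev/null; python3 f.py
```

```text
tool F [ 1.8 -1.6 -6.3] s~ 48.92 grip 17.833668164267756 t 11.5167
tool F [ 3.  -1.4 -8.2] s~ 51.1 grip 17.970508028193695 t 11.6833
tool F [ 3.6 -0.6 -7.7] s~ 53.16 grip 17.719733946571665 t 11.85
tool F [ 2.5 -1.5 -8. ] s~ 55.14 grip 17.873511551228653 t 12.0167
tool F [ 3.6 -1.3 -7.9] s~ 57.14 grip 17.886360809808377 t 12.1833
tool F [ 3.6  0.1 -8.1] s~ 59.14 grip 18.069127866338714 t 12.35
tool F [ 3.6 -0.6 -9.4] s~ 61.16 grip 17.73369746096659 t 12.5167
tool F [ 3.4 -0.8 -8.8] s~ 63.17 grip 17.766166159038153 t 12.6833
```

```bash
python3 -m jog '[{"pos":[0, 0.005, -0.0013]}, {}]' >/dev/null; python3 f.py && 
python3 -m jog '[{"pos":[0, 0.005, 0]}, {}]' >/dev/null; python3 f.py &&
python3 -m jog '[{"pos":[0, 0.005, 0]}, {}]' >/dev/null; python3 f.py &&
python3 -m jog '[{"pos":[0, 0.005, 0]}, {}]' >/dev/null; python3 f.py &&
python3 -m jog '[{"pos":[0, 0.005, 0]}, {}]' >/dev/null; python3 f.py &&
python3 -m jog '[{"pos":[0, 0.005, 0]}, {}]' >/dev/null; python3 f.py &&
python3 -m jog '[{"pos":[0, 0.005, 0]}, {}]' >/dev/null; python3 f.py &&
python3 -m jog '[{"pos":[0, 0.005, 0]}, {}]' >/dev/null; python3 f.py
```

```text
tool F [ 3.8 -1.8 -4.8] s~ 65.6 grip 17.631784133487606 t 12.85
tool F [ 5.5 -1.6 -5.6] s~ 67.7 grip 17.858011349482215 t 13.0167
tool F [ 5.2 -0.7 -5.4] s~ 69.74 grip 17.947023975771796 t 13.1833
tool F [ 5.1 -0.3 -6.5] s~ 72.05 grip 17.69916874111637 t 13.35
tool F [  5.9   3.3 -10. ] s~ 74.95 grip 17.90998401952179 t 13.5167
tool F [  5.9   3.3 -10. ] s~ 74.95 grip 17.90998401952179 t 13.5167
tool F [  5.9   3.3 -10. ] s~ 74.95 grip 17.90998401952179 t 13.5167
tool F [  5.9   3.3 -10. ] s~ 74.95 grip 17.90998401952179 t 13.5167
```

The force has turned positive, so the notch is drawing the block in. From here I go in 1 mm steps to the centre.

In the tool's units: 1 mm is 0.0025, -0.4 mm is -0.001.

```bash
sed -i 's/>3 else/<-2.5 else/' f.py
python3 -m jog '[{"pos":[-0.001, 0.0025, -0.0008]}, {}]' >/dev/null; python3 f.py && 
python3 -m jog '[{"pos":[0, 0.0025, 0]}, {}]' >/dev/null; python3 f.py &&
python3 -m jog '[{"pos":[0, 0.0025, 0]}, {}]' >/dev/null; python3 f.py
```

```text
tool F [ 5.6  7.  -9.1] s~ 77.2 grip 17.542752628125378 t 13.6833
tool F [ 6.3  6.4 -9.2] s~ 78.19 grip 17.96447574218814 t 13.85
tool F [ 5.8  4.4 -7. ] s~ 78.51 grip 17.309824398286615 t 14.0167
```

In the tool's units: 1 mm is 0.0025.

```bash
python3 -m jog '[{"pos":[0, 0.0025, 0]}, {}]' >/dev/null; python3 f.py && 
python3 -m jog '[{"pos":[0, 0.0013, 0]}, {}]' >/dev/null; python3 f.py
python3 - <<'E'
from h import *
s,p=look('wrist',['grip'])
cv2.imwrite('pics/w5.png',cv2.resize(p['image'][150:300,130:450,::-1],None,fx=2,fy=2))
E
```

```text
tool F [ 5.4  1.1 -6.9] s~ 78.83 grip 17.818332019607514 t 14.1833
tool F [ 6.2  1.5 -5. ] s~ 78.89 grip 17.95928418847619 t 14.35
wrist grip [(array([509. , -41.7,  83.4]), 0.97), (array([ 3.586e+02, -3.000e-01,  1.800e+00]), 0.56)]
```

View pics/w5.png

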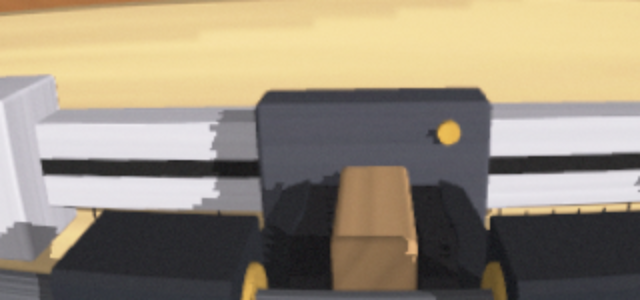

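The brass pin has visibly sunk: at (448,132) it is lower than at home, with a shorter side and shadow. The block also stays put while the command advances. I'll let it settle and check.

In the tool's units: 0.2 mm is 0.0005.

```bash
python3 -m jog '[{"pos":[0, 0.0005, 0]}, {}, {}, {}]' >/dev/null; python3 f.py
python3 -m jog '[{}, {}, {}, {}]' ; python3 f.py
```

```text
tool F [ 5.5  1.  -5.3] s~ 78.92 grip 17.47739229574714 t 14.7833
time_s: 15.12
tool_pos: [510.3, -39.7, 132.7]
ee_rot: [-0.002, -0.191, 0.982, 0.001]
wrist_force: [-6.1, -2.2, 5.0]
opening: 17.7
gripper_force: 35.0
tool F [ 6.4  0.3 -5. ] s~ 78.94 grip 17.685175125798818 t 15.1167
```

Seated, with almost no force along the rail and the grip holding at 35 N.

```bash
python3 -c "
from plant import hand_in
print(hand_in())"
```

```text
the job is handed in; nothing more can be done
None
```

The block was run back to the home stop (about 10 N at contact), then slid out until its ball dropped into the notch about 81 mm from home; I handed it in at about 15 s, still gripping the post, and the arm touched nothing else that I saw.

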